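# Pack the spice tin in the cedar chest and pin the lid

### The job

Lay the slim rectangular tin from the counter flat inside the open cedar chest, slide the chest's lid shut, and then drive the tapered steel pin from its block all the way down through the holes of the lid's tongue and the chest's ledge, so that it draws them into line and its wooden head sits on the tongue. Let go of everything and leave the other things on the counter where they are.

Things in the scene. Friction and masses are not known exactly. Their poses are not given: they have to be found in the camera images.
- chest: low cedar chest, fixed, open at the top when the lid is slid back: outside 200 mm (its x) x 154 mm (its y), inside 180 x 130 mm and 46 mm deep (floor 10 mm above the counter), side walls and guide rails up to 64 mm above the counter. Origin under its centre on the counter, z up; its x axis points the way the lid slides open, roughly to the robot's left. A steel ledge 64 mm wide and 15 mm thick (underside 40 mm above the counter) sticks out 58 mm from its +x end.
- chest_floor (a point): centre of the chest's inner floor, 10 mm above the counter; axes as the chest's
- lid (a joint): the chest's flat sliding lid, 200 x 136 x 8 mm, top 64 mm above the counter: 0 = shut with the holes in line, grows as the lid slides open along the chest's +x (starts 0.150 to 0.175 m open), m. The lid's inner edge lies at chest x = -0.100 m + joint value. Moves against about 2 N of friction and stays where it is left. The stop lies 5 mm past shut (-0.005 m); there the pin can still enter and draw the lid back into line.
- lid_handle (a point): centre of the wooden grip bar on top of the lid: 18 mm thick along the chest's x, 80 mm long along its y, 34 mm high (lid top 17 mm below this point); on the lid 20 mm to the chest's +x side of the lid panel's centre; axes as the chest's
- tongue_hole (a point): centre of the 23 mm round hole through the lid's steel tongue, at the tongue's top face, 64 mm above the counter; the tongue is 8 mm thick, 60 mm wide, sticks out 58 mm from the lid's +x end and moves with the lid; 105 mm to the +x side of the grip bar's centre
- ledge_hole (a point): centre of the 23 mm round hole through the chest's fixed ledge, at the ledge's top face, 55 mm above the counter (1 mm under the tongue), at chest x = 0.125 m, y = 0
- tin_center (a point): centre of the slim closed aluminium tin with hinged lid, 110 mm (its x) x 52 mm (its y) x 34 mm high, lying flat on the counter on the robot's right, about 0.16 kg
- pin_block: fixed cedar block 80 x 80 x 75 mm on the robot's left with a 26 mm bore 65 mm deep in its top, in which the pin stands; origin under its centre
- pin_grip (a point): centre (half-way up) of the pin's round wooden head, 32 mm across and 46 mm tall; the head starts standing on the block's top face. Pin about 0.15 kg, upright, z up. Below the head: 53 mm of steel, first 25 mm long at 20 mm across, then 28 mm tapering down to an 8 mm tip. The tip lies 76 mm below this point
- pin_shoulder (a point): centre of the underside of the pin's head, 23 mm below pin_grip; it rests on the tongue when the pin is fully in
- funnel: bystander: steel funnel standing mouth down, 110 mm across, 115 mm tall; origin under its centre
- pinch_bowl: bystander: white porcelain pinch bowl, 84 mm across, 36 mm tall, between the robot and the chest; origin under its centre
- round_tin: bystander: round aluminium tin, 72 mm across, 55 mm tall (not the tin to be packed); origin under its centre
- tea_glass: bystander: tea glass, 64 mm across, 85 mm tall; origin under its centre
- mortar: bystander: marble mortar, 110 mm across, 75 mm tall; origin under its centre
- jar: bystander: amber glass jar with a steel cap, 76 mm across, 110 mm tall; origin under its centre
Not all that is in view belongs to the job. What is shaped like the part that bears tin_center but green or purple is not meant.

How it is judged:
By the outcome, as a careful person would: the job done as asked, in the order asked, and still so for the second after the job is handed in, with the robot touching nothing.
It also fails if it takes over 67 s, if anything falls off the work surface, if the arm or the gripper's body presses on something with over 40 N, if the wrist force passes 120 N, or if a joint passes its speed limit or range.

### The arm

A 6-joint arm with a two-finger parallel gripper is mounted at the origin on the work surface. World frame = base frame: x ahead of the robot, y to its left, z up, the work surface at z = 0. Lengths are in m, angles in degrees, forces in N, time in s.
With the tool pointing down it reaches from about 0.4 to 0.825 m from the base axis. Payload 7 kg.
Tool frame: the origin (TCP) lies on the mounting face of the last link; the fingertips stand 178 mm ahead of it and the grasp point (between the pads) lies 159 mm ahead of it (ctrl.tip_extent is the distance from the TCP to the fingertips, in m); z points along the fingers, y is the direction in which the jaws open and shut (so a half turn about z gives the same grasp; the last joint's range is limited). The gripper opens to 88 mm and grips with 3 to 60 N. Pads are 19 mm wide; open, the fingers measure 130 mm over their backs; the gripper's body (78 mm by 193 mm) begins 47 mm behind the grasp point.
Start: joints at [-57.806, 20.546, 0.682, 0, -70.136, -16.507], TCP at [0.182, -0.65, 0.405] pointing down, gripper open.
Joint ranges: [-176.03, 176.03], [-82.01, 121.73], [-58.28, 71.71], [-173.87, 95.51], [-174.79, -0.11], [-173.66, 173.66]. Speed limits (degrees/s): [136.94, 136.94, 172.46, 180, 180, 180].

### API

Orientations are given as [roll, pitch, yaw] about the fixed x, y, z axes, in that order (R = Rz(yaw) Ry(pitch) Rx(roll)).
In Python, from plant import ctrl gives the robot as it stands. The module is installed in compiled form; this text tells all that it offers.
- The arm moves only by the tool carry_out, never from a script. Its argument "moves" is text: rows parted by semicolons, each of 7 numbers parted by spaces: the finger opening in m, from 0 to 0.0876, then the shift along the tool's x, y, z in m, then the turn, a rotation vector about the tool's x, y, z in rad. A call has 1 to 20 rows; each row is the pose to reach, as a shift and turn from the pose commanded when the call began, along the tool's axes at that moment; what a row does not reach only later rows make up. A row lasts 1/10 s, in which the tool goes at most 50 mm and 8.59 degrees, less where a joint would pass 70% of its speed; a pose out of reach is approached as far as the arm can. A call with a gripper value outside its range is refused whole. The fingers move at their own pace and stop on an object; the grip force is fixed at half the most. Time passes only in rows, so rows that repeat a pose let the fingers close. It gives the time, the measured TCP pose, the force and the opening at its end, in the units of the state.
- ctrl.get_obs(): the state, without advancing time (a new reading comes with each control period).
- ctrl.snapshot(name): name is "scene" or "side" or "wrist"; returns a dict with "image" (400x640x3 uint8, red, green, blue), "K" (3x3 intrinsics, pixels), "k1" (the pictures are not rectified: a ray, as slopes to the right and down, at radius r is drawn at 1 + k1 r^2 times it, then the intrinsics apply), "R" (3x3) and "t" (3): a world point X has camera coordinates R X + t. Camera axes: x right, y down, z forward; pixel columns grow to the right and rows downward; lengths in m; the calibration is good to about 2 mm. A picture is of the moment at which its call begins. There is no depth.
- ctrl.close_job(): hands the job in, once; it reports no verdict.
Trained networks look in a picture, given as the dict that the camera call returned (one of the last four; its "shot" number tells which), for a name from the list of things; names that differ only in an ending like _2 or _b are one class to them, and where a whole thing is asked for, a point or a joint stands for the part that bears it (a point fixed in the world has none). Each returns a list of dicts, best first, with "confidence" (0 to 1); they miss things now and then, are a little off and sometimes report something else, mostly with a low value. They report only what shows in the picture. A call takes as long as a camera call. They do not tell look-alikes from the thing itself.
- ctrl.recognise(picture, label): "extent" ([left, top, right, bottom] in pixels, round what is visible of it).
- ctrl.trace(picture, label): "region" (400x640 bool, what is visible of it) and "extent" ([left, top, right, bottom] in pixels, round what is visible of it).
- ctrl.mark_of(picture, label): "at" ([row, column] in pixels: a listed point, or the origin of a listed thing).
The state is a dict: "clock": time; "joint_pos": joint angles; "qvel": joint speeds; "tau": joint torques, N m; "tool_pos": TCP position; "orientation": TCP orientation; "force": force on the tool from outside, world axes, zero at the start; "moment": the same for the moment, N m; "opening": finger opening in m.
Only numpy, scipy, OpenCV 4.12 (cv2) and the standard library are available. Lean on these libraries where they do the work, as an engineer would, in place of code of your own. Each camera call takes 0.05 s, during which the arm holds its last target.

## Working session

There is one attempt and no reset: what is moved stays moved. The work goes in short steps, Python scripts to look and compute and a tool call to move; the robot and the scene stay as the last step left them, time stands still between calls to the robot, and variables do not carry over. Pictures are saved under pics/ and viewed, and the job is handed in when it is done.

Besides the shell and the picture viewer there is one more tool, called after "Request:" in YAML: its name, and indented under it one key for each argument. carry_out: Moves the arm, as the interface text tells. Its arguments: {"type":"object","properties":{"moves":{"type":"string"}},"required":["moves"]}

```bash
mkdir -p pics; ls
python3 - <<'E'
from plant import ctrl
import cv2
o=ctrl.get_obs(); print(o)
for n in ("scene","side"):
    p=ctrl.snapshot(n); cv2.imwrite(f"pics/{n}0.png",p["image"][:,:,::-1]); print(n,p["K"],p["k1"],p["R"],p["t"],p["shot"])
    for l in ["chest","lid_handle","tongue_hole","ledge_hole","tin_center","pin_grip","pin_shoulder","chest_floor","pin_block","pinch_bowl","jar","mortar","tea_glass","funnel","round_tin"]:
        print(l,[(r["at"],round(r["confidence"],2)) for r in ctrl.mark_of(p,l)][:4])
print(ctrl.get_obs()["clock"])
E
```

```text
pics
{'clock': 0.0, 'joint_pos': array([-5.78074099e+01,  2.05914024e+01,  6.34990075e-01, -2.36113145e-02,
       -7.01357438e+01, -1.65063308e+01]), 'qvel': array([-0.11136559,  0.03613531,  0.09473906,  0.04731956, -0.05948844,
       -0.01605413]), 'tau': array([-8.37750595e-04, -5.82717562e+01,  2.93049717e+01,  6.99720427e+00,
        6.77498057e-03, -1.20564591e-04]), 'tool_pos': array([ 0.182451  , -0.6496723 ,  0.40372107]), 'orientation': array([ 1.79905335e+02, -4.90507964e-03, -1.64321778e+02]), 'force': array([0.18035431, 0.19514356, 0.0407899 ]), 'moment': array([ 0.03866298, -0.0274514 ,  0.00457058]), 'opening': 0.08734938996621984}
scene [[365.98468956   0.         313.42432778]
 [  0.         365.98468956 199.02465096]
 [  0.           0.           1.        ]] -0.03163155275179151 [[-0.74149119  0.670874    0.01090339]
 [ 0.40799889  0.46372714 -0.78644393]
 [-0.53266098 -0.57869267 -0.61756544]] [ 0.47234067 -0.11258635  1.49594136] 1
chest [([225.4, 308.4], 0.86)]
lid_handle [([237.3, 358.0], 0.89)]
tongue_hole [([257.8, 384.0], 0.84)]
ledge_hole [([233.7, 337.9]
[... 805 characters left out ...]
09531 -0.56238123]] [0.54850464 0.12969327 1.35843863] 2
chest [([220.3, 304.3], 0.87)]
lid_handle [([312.1, 361.9], 0.75)]
tongue_hole [([268.2, 299.7], 0.57), ([325.8, 228.2], 0.34)]
ledge_hole [([227.6, 300.1], 0.59)]
tin_center [([156.7, 333.0], 0.89), ([139.5, 318.1], 0.62), ([178.3, 324.2], 0.59), ([147.7, 378.9], 0.5)]
pin_grip [([318.5, 294.8], 0.74), ([268.3, 298.0], 0.62)]
pin_shoulder [([323.7, 298.1], 0.85)]
chest_floor [([216.3, 304.1], 0.88)]
pin_block [([156.7, 334.1], 0.62)]
pinch_bowl [([273.1, 386.4], 0.72), ([182.5, 381.4], 0.22)]
jar [([183.3, 382.2], 0.87)]
mortar [([218.2, 243.6], 0.55)]
tea_glass [([325.6, 227.7], 0.57)]
funnel [([273.3, 216.1], 0.84)]
round_tin []
1.6
```

View pics/scene0.png

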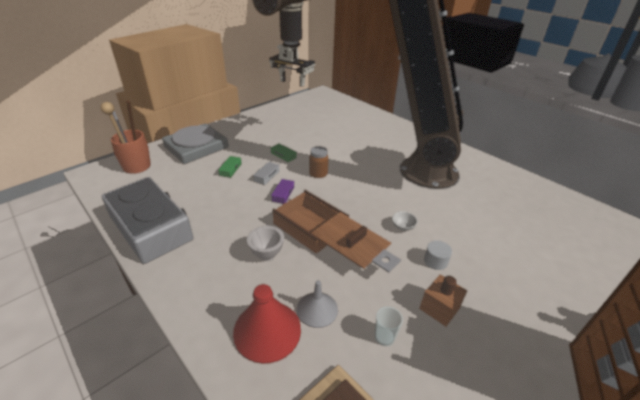

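View pics/side0.png

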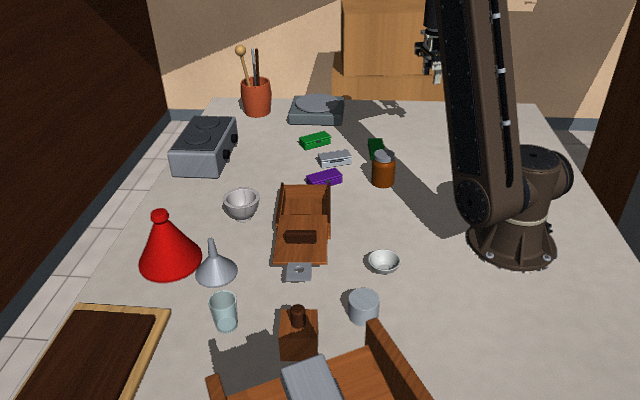

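Run:
```python
import cv2,numpy as np
a=cv2.imread("pics/scene0.png")[110:230,200:320]; b=cv2.imread("pics/side0.png")[100:220,270:430]
cv2.imwrite("pics/cr0.png",np.hstack([cv2.resize(a,(400,400),interpolation=2),cv2.resize(b,(400,300),interpolation=2)[:300].copy() if 0 else cv2.copyMakeBorder(cv2.resize(b,(400,300),interpolation=2),0,100,0,0,0)]))
```

```text
(no output)
```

View pics/cr0.png

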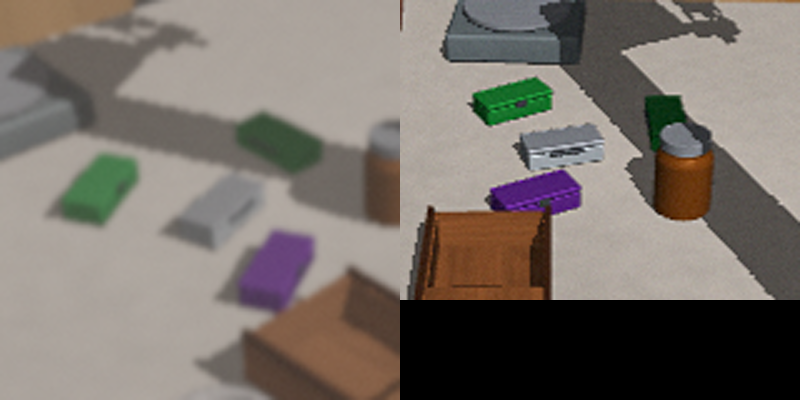

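The tin could be any of four boxes. In the scene image they are at: silver (266,172), green (231,166), dark green (283,152) and purple (283,191). Silver, at (335,158) in the side image, fits the plain aluminium tin; the green and purple ones are ruled out by the task.

```bash
cat > h.py <<'E'
import numpy as np, cv2
from scipy.optimize import least_squares
def ray(p,rc):
    K=p["K"]; k1=p["k1"]
    d=np.array([(rc[1]-K[0,2])/K[0,0],(rc[0]-K[1,2])/K[1,1]]); u=d.copy()
    for _ in range(20): u=d/(1+k1*(u@u))
    R=np.array(p["R"]); v=R.T@np.array([u[0],u[1],1]); return -R.T@np.array(p["t"]), v/np.linalg.norm(v)
def onz(p,rc,z):
    o,v=ray(p,rc); return o+v*(z-o[2])/v[2]
def tri(obs):
    A=np.zeros((3,3));b=np.zeros(3)
    for p,rc in obs:
        o,v=ray(p,rc);M=np.eye(3)-np.outer(v,v);A+=M;b+=M@o
    return np.linalg.solve(A,b)
def proj(p,X):
    X=np.atleast_2d(X);c=X@np.array(p["R"]).T+np.array(p["t"]);u=c[:,:2]/c[:,2:];r=(u**2).sum(1,keepdims=True)
    u=u*(1+p["k1"]*r);K=p["K"];return np.c_[u[:,1]*K[1,1]+K[1,2],u[:,0]*K[0,0]+K[0,2]]
E
python3 - <<'E'
from h import *
import pickle
from plant import ctrl
P={}
for n in ("scene","side","wrist"):
    P[n]=ctrl.snapshot(n)
cv2.imwrite("pics/wrist0.png",P["wrist"]["image"][:,:,::-1])
pickle.dump(P,open("P0.pkl","wb"))
a,b=P["scene"],P["side"]
m={"lid_handle":((237.3,358),None,.081),"tongue":((257.8,384),(268.2,299.7),.064),"ledge":((233.7,337.9),None,.055),"chest":((225.4,308.4),(220.3,304.3),0),"floor":((224.8,312.2),(216.3,304.1),.01),
"tin":((170.6,265.6),(156.7,333),.017),"pin":((286.4,449.3),(318.5,294.8),.098),"block":((309,438.8),None,0),"bowl":((229.5,401),(273.1,386.4),0),"jar":((172.8,318.1),(183.3,382.2),0),"mortar":((250.7,266.1),(218.2,243.6),0),"glass":((338.7,383.2),(325.6,227.7),0),"funnel":((307.6,318.6),(273.3,216.1),0),"round":((266.1,436.7),None,0),"purple":((191.2,283.7),(178.3,324.2),.017),"green":((165.7,231.9),(139.5,318.1),.017),"dkgreen":((151.9,282.2),(147.7,378.9),.017)}
for k,(s,d,z) in m.items():
    print(k,onz(a,s,z)[:2].round(3), d and onz(b,d,z)[:2].round(3), d and tri([(a,s),(b,d)]).round(3))
print(P["wrist"]["R"],P["wrist"]["t"])
E
```

```text
lid_handle [0.571 0.12 ] None None
tongue [0.563 0.214] [0.561 0.218] [0.561 0.214 0.061]
ledge [0.584 0.052] None None
chest [ 0.586 -0.082] [ 0.585 -0.06 ] [ 0.585 -0.081 -0.009]
floor [ 0.582 -0.067] [ 0.586 -0.066] [ 0.585 -0.064  0.013]
tin [ 0.512 -0.423] [ 0.523 -0.417] [ 0.522 -0.408  0.026]
pin [0.544 0.403] [0.546 0.408] [0.546 0.405 0.098]
block [0.545 0.399] None None
bowl [0.368 0.139] [0.345 0.151] [ 0.343  0.125 -0.025]
jar [ 0.348 -0.292] [ 0.35  -0.279] [ 0.349 -0.289 -0.002]
mortar [ 0.762 -0.081] [ 0.769 -0.057] [ 0.769 -0.07   0.001]
glass [0.724 0.355] [0.715 0.356] [ 0.718  0.351 -0.008]
funnel [0.782 0.181] [0.789 0.186] [0.787 0.186 0.005]
round [0.418 0.31 ] None None
purple [ 0.543 -0.268] [ 0.542 -0.271] [ 0.542 -0.269  0.018]
green [ 0.593 -0.542] [ 0.588 -0.544] [ 0.589 -0.549  0.013]
dkgreen [ 0.372 -0.493] [ 0.36  -0.493] [ 0.36  -0.51   0.006]
[[-0.26899554  0.96314048  0.00134905]
 [ 0.91959633  0.25641719  0.29764545]
 [ 0.28632846  0.08130588 -0.95467553]] [ 0.6745869  -0.03773352  0.39140471]
```

View pics/wrist0.png

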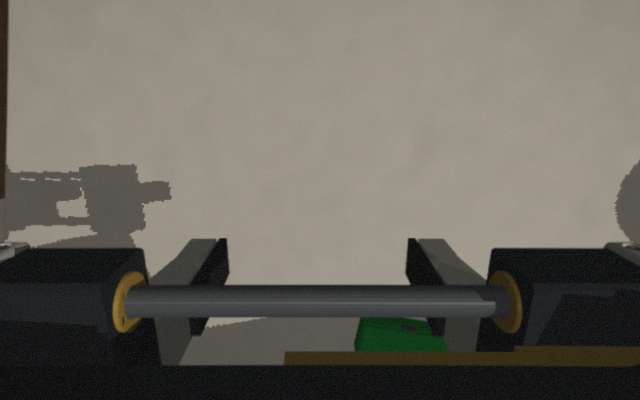

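```bash
cat > fit.py <<'E'
from h import *
def hullmask(p,pts):
    q=proj(p,pts)[:,::-1]; S=8
    m=np.zeros((400*2,640*2),np.uint8); h=cv2.convexHull((q).astype(np.float32))
    m=np.zeros((400,640),np.uint8)
    cv2.fillConvexPoly(m,np.round(h*2**8).astype(np.int32),255,cv2.LINE_AA,8); return m/255.
def box(x,y,yaw,L,W,z0,z1):
    c,s=np.cos(yaw),np.sin(yaw)
    return np.array([[x+c*a*L/2-s*b*W/2,y+s*a*L/2+c*b*W/2,z] for a in(-1,1) for b in(-1,1) for z in(z0,z1)])
def fitbox(views,x0,y0,L,W,z0,z1,yaws=np.arange(0,180,10)):
    from scipy.optimize import minimize
    def cost(v):
        c=0
        for p,m in views: 
            h=hullmask(p,box(v[0],v[1],v[2]*10,L,W,z0,z1)); c+=np.abs(h-m).sum()/m.sum()
        return c
    best=None
    for y in yaws:
        r=minimize(cost,[x0,y0,np.radians(y)/10],method="Nelder-Mead",options=dict(initial_simplex=np.array([[x0,y0,np.radians(y)/10],[x0+.02,y0,np.radians(y)/10],[x0,y0+.02,np.radians(y)/10],[x0,y0,np.radians(y+15)/10]]),xatol=1e-4,fatol=1e-4))
        if best is None or r.fun<best.fun: best=r
    v=best.x; return v[0],v[1],np.degrees(v[2]*10),best.fun
E
python3 - <<'E'
from fit import *
import pickle
from plant import ctrl
T={}
for n in ("scene","side"):
    p=ctrl.snapshot(n)
    T[n]=p
    for l in ("tin_center","pin_block","pin_grip","chest","lid_handle","lid"):
        r=ctrl.trace(p,l); T[n,l]=r
        print(n,l,[(np.round(q["extent"]).astype(int).tolist(),round(q["confidence"],2)) for q in r][:5])
pickle.dump(T,open("T.pkl","wb"))
E
```

```text
scene tin_center [([270, 178, 294, 205], 0.85), ([270, 143, 298, 162], 0.82), ([253, 162, 282, 186], 0.74), ([218, 156, 241, 181], 0.53), ([377, 312, 406, 350], 0.52)]
scene pin_block [([419, 273, 467, 326], 0.97), ([254, 164, 282, 184], 0.25)]
scene pin_grip [([442, 276, 456, 296], 0.58), ([273, 190, 400, 269], 0.19)]
scene chest [([271, 191, 400, 270], 0.95), ([314, 212, 399, 271], 0.72)]
scene lid_handle [([313, 213, 404, 274], 0.61)]
scene lid [([314, 210, 405, 275], 0.94)]
side tin_center [([318, 147, 351, 166], 0.75), ([306, 170, 344, 186], 0.73), ([302, 131, 333, 150], 0.61), ([225, 188, 255, 220], 0.18)]
side pin_block [([276, 310, 320, 358], 0.72)]
side pin_grip [([289, 308, 306, 332], 0.72)]
side chest [([273, 181, 333, 282], 0.94)]
side lid_handle [([274, 216, 328, 280], 0.93)]
side lid [([275, 216, 328, 281], 0.64), ([274, 182, 332, 280], 0.43)]
```

Run:
```python
from fit import *
import pickle
T=pickle.load(open("T.pkl","rb"))
def pick(n,l,c):
    return min(T[n,l],key=lambda q:abs((q["extent"][0]+q["extent"][2])/2-c[0])+abs((q["extent"][1]+q["extent"][3])/2-c[1]))["region"]*1.
for nm,cs,cd,x,y in [("tin",(267,174),(334,156),.52,-.41),("purple",(282,191),(325,178),.542,-.27),]:
    v=[(T["scene"],pick("scene","tin_center",cs)),(T["side"],pick("side","tin_center",cd))]
    print(nm,fitbox(v,x,y,.110,.052,0,.034))
    for q in v: print(fitbox([q],x,y,.110,.052,0,.034))
# overlay
# chest edges visible crops
a=T["scene"]["image"][180:280,260:410,::-1]; b=T["side"]["image"][175:285,255:345,::-1]
cv2.imwrite("pics/ch.png",cv2.resize(a,None,fx=5,fy=5,interpolation=2)); cv2.imwrite("pics/ch2.png",cv2.resize(b,None,fx=5,fy=5,interpolation=2))
```

```text
tin (np.float64(0.5179280822378125), np.float64(-0.4084663679414159), np.float64(25.179570062814886), np.float64(0.3869343074461753))
(np.float64(0.5167979183927742), np.float64(-0.4087553614911812), np.float64(204.82526275125372), np.float64(0.1693640419130615))
(np.float64(0.5179485728126101), np.float64(-0.40768351859072893), np.float64(193.49943153297693), np.float64(0.20321981424148608))
purple (np.float64(0.5423938484424832), np.float64(-0.2729723939793183), np.float64(217.85830518084595), np.float64(0.7299985699782896))
(np.float64(0.5394076890538186), np.float64(-0.2754930032305941), np.float64(218.86479153879418), np.float64(0.3159584513692163))
(np.float64(0.5431866590234308), np.float64(-0.28545365258207556), np.float64(177.5219812279743), np.float64(0.3815686274509804))
```

View pics/ch.png

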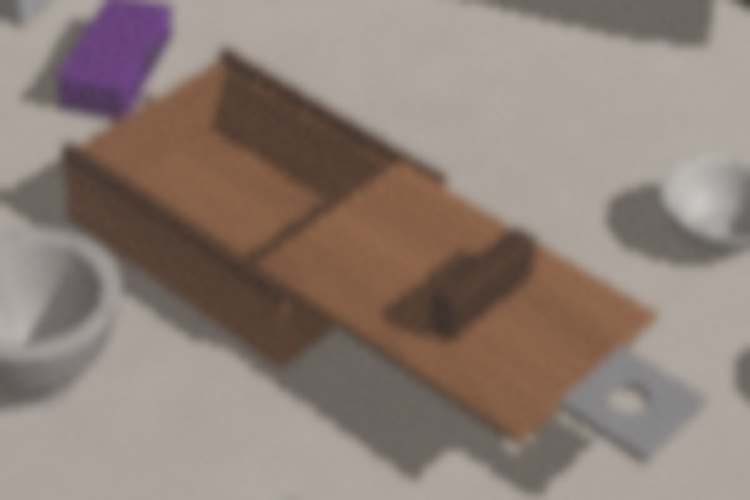

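View pics/ch2.png

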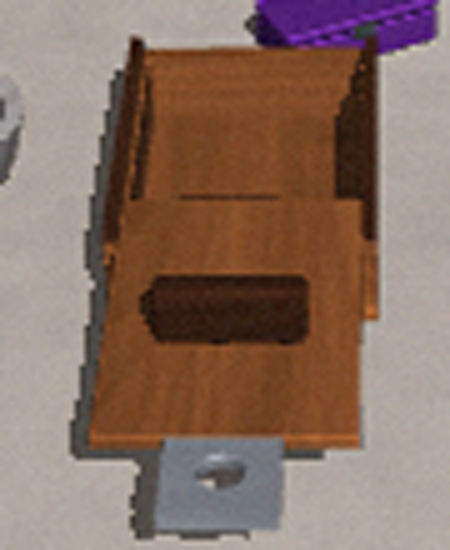

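Run:
```python
from fit import *
import pickle
T=pickle.load(open("T.pkl","rb"))
A,B=T["scene"],T["side"]
# (view,row,col, cx,cy,z, lid?)
O=[(A,259.6,385.6,.125,0,.064,1),(B,268.6,299,.125,0,.064,1),
(A,190.4,305.6,-.1,.077,.064,0),(A,210,273.6,-.1,-.077,.064,0),(A,216.4,348.5,.1,.077,.064,0),(A,253,317,.1,-.077,0,0),
(A,243.2,391,.1,.068,.064,1),(A,267.6,363,.1,-.068,.064,1),(A,233,311,-.1,-.068,.064,1),(A,212.4,339.5,-.1,.068,.064,1),
(B,183,282,-.1,-.077,.064,0),(B,182.6,330,-.1,.077,.064,0),(B,262.8,273,.1,-.068,.064,1),(B,262.8,327,.1,.068,.064,1),(B,215,280,-.1,-.068,.064,1),(B,215,327.6,-.1,.068,.064,1),
(B,280.6,286,.158,-.03,.064,1),(B,280.8,311.4,.158,.03,.064,1)]
def res(v,full=False):
    x,y,t,q=v;c,s=np.cos(t),np.sin(t);o=[]
    for p,r,cc,a,b,z,l in O:
        a=a+q*l; e=proj(p,[[x+c*a-s*b,y+s*a+c*b,z]])[0]-[r,cc]; o.append(e)
    return np.array(o) if full else np.array(o).ravel()
r=least_squares(res,[.585,-.06,1.6,.16],loss="soft_l1")
print(r.x,np.degrees(r.x[2]));print(res(r.x,1).round(1).tolist())
pickle.dump(r.x,open("chest.pkl","wb"))
x,y,t,q=r.x;c,s=np.cos(t),np.sin(t)
for n,a in (("floor",0),("ledge",.125),("tongue",.125+q),("handle",.02+q)): print(n,x+c*a,y+s*a)
# pin block
v=[(A,T["scene","pin_block"][0]["region"]*1.),(B,T["side","pin_block"][0]["region"]*1.)]
for l in("scene","side"):
    g=T[l,"pin_grip"][0]; print(l,g["extent"])
```

```text
[ 0.58437072 -0.06952065  1.64591191  0.16722604] 94.30380594120145
[[-0.4, 0.6], [0.7, -0.0], [-1.0, 0.3], [-0.5, -0.7], [-1.1, 1.8], [1.4, 0.3], [-0.7, 1.4], [0.2, 1.4], [-0.3, 0.8], [-0.4, 1.2], [-0.4, -1.3], [-0.3, 0.2], [-0.5, -0.8], [-0.4, -0.2], [-0.4, -1.0], [-0.6, -0.5], [-1.9, -0.3], [-2.0, -0.6]]
floor 0.584370715411231 -0.06952064701957168
ledge 0.574990094675598 0.05512687182703116
tongue 0.562440622356049 0.22188135764948302
handle 0.5703203437739807 0.11717744181833663
scene [441.5, 276.0, 456.4, 295.8]
side [289.4, 307.8, 306.1, 331.9]
```

```bash
cat > plan.py <<'E'
import sys,numpy as np
from plant import ctrl
from scipy.spatial.transform import Rotation as Ro
def plan(x,y,z,yaw,o=None):
    o=o or ctrl.get_obs(); R=Ro.from_euler("xyz",o["orientation"],degrees=True)
    R0=Ro.from_euler("xyz",[180,0,o["orientation"][2]],degrees=True)
    G=Ro.from_euler("xyz",[180,0,yaw],degrees=True)
    d=R0.inv().apply(np.array([x,y,z])-o["tool_pos"]); r=(R0.inv()*G).as_rotvec()
    print("at",o["tool_pos"].round(4),o["orientation"].round(2),"shift",d.round(4),"turn",r.round(4),"dist",np.linalg.norm(d).round(3),"clk",round(o["clock"],2),"F",o["force"].round(1),"open",round(o["opening"],4))
if __name__=="__main__": plan(*map(float,sys.argv[1:5]))
E
python3 plan.py .518 -.409 .33 -160
```

```text
at [ 0.1825 -0.6498  0.4047] [-180.      0.   -164.31] shift [-0.3881  0.1412  0.0747] turn [ 0.      0.     -0.0753] dist 0.42 clk 2.45 F [-0.2 -0.1  0.5] open 0.0877
```

Request:
carry_out:
  moves: "0.0876 -0.388 0.141 0.075 0 0 -0.075;0.0876 -0.388 0.141 0.075 0 0 -0.075;0.0876 -0.388 0.141 0.075 0 0 -0.075;0.0876 -0.388 0.141 0.075 0 0 -0.075;0.0876 -0.388 0.141 0.075 0 0 -0.075;0.0876 -0.388 0.141 0.075 0 0 -0.075;0.0876 -0.388 0.141 0.075 0 0 -0.075;0.0876 -0.388 0.141 0.075 0 0 -0.075;0.0876 -0.388 0.141 0.075 0 0 -0.075;0.0876 -0.388 0.141 0.075 0 0 -0.075;0.0876 -0.388 0.141 0.075 0 0 -0.075;0.0876 -0.388 0.141 0.075 0 0 -0.075"

```text
clock: 3.65
tool_pos: [0.5171, -0.4099, 0.33]
orientation: [-180.0, 0.0, -160.1]
force: [0.1, 0.2, 0.3]
opening: 0.0874
```

Run:
```python
from h import *
import pickle
from plant import ctrl
from plan import plan
p=ctrl.snapshot("wrist"); r=ctrl.trace(p,"tin_center")
print([(np.round(q["extent"]).tolist(),round(q["confidence"],2)) for q in r])
pickle.dump((p,r),open("w1.pkl","wb")); cv2.imwrite("pics/w1.png",p["image"][:,:,::-1])
plan(.518,-.409,.33,-160)
```

```text
[([251.0, 0.0, 355.0, 25.0], 0.97), ([80.0, 151.0, 189.0, 278.0], 0.87), ([412.0, 194.0, 489.0, 280.0], 0.63), ([287.0, 121.0, 357.0, 253.0], 0.56)]
at [ 0.517  -0.4101  0.3301] [-1.7998e+02  2.0000e-02 -1.6010e+02] shift [-0.0013  0.0007  0.0001] turn [ 0.      0.     -0.0017] dist 0.002 clk 3.75 F [ 0.1 -0.4 -0.4] open 0.0874
```

View pics/w1.png

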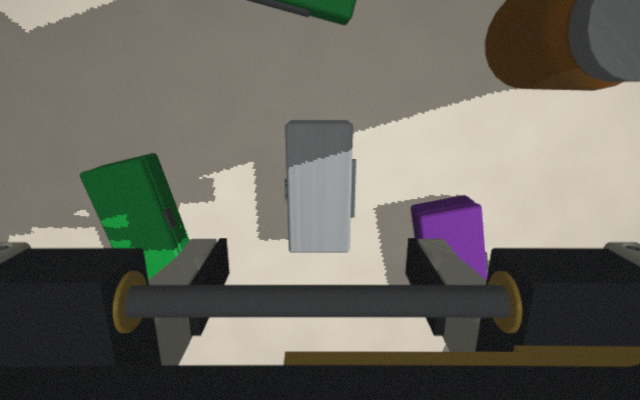

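The silver tin sits at (320,187) between the fingers. The purple box at (447,235) and the green one at (130,215) are the decoys.

```bash
python3 - <<'E'
from fit import *
import pickle
p,r=pickle.load(open("w1.pkl","rb"))
c=[onz(p,(rr,cc),.034) for rr,cc in ((121.5,286),(121.5,353),(251.5,350),(251.5,289.5))]
print(np.array(c).round(4), np.mean(c,0)); d=(c[0]+c[1]-c[2]-c[3])/2; print(np.degrees(np.arctan2(d[1],d[0])),np.linalg.norm(d), np.linalg.norm(c[1]-c[0]),np.linalg.norm(c[2]-c[3]))
print(fitbox([(p,r[3]["region"]*1.)],.518,-.409,.11,.052,0,.034,[20]))
E
python3 plan.py .518 -.409 .183 -160
```

```text
[[ 0.4744 -0.4502  0.034 ]
 [ 0.457  -0.4021  0.034 ]
 [ 0.5598 -0.3642  0.034 ]
 [ 0.5774 -0.4129  0.034 ]] [ 0.51712655 -0.40733169  0.034     ]
-159.91341602918592 0.10955011433102665 0.05118772978569718 0.05179897571173366
(np.float64(0.519615439811141), np.float64(-0.4073440512366101), np.float64(19.83702583408896), np.float64(0.060861771345106896))
at [ 0.517  -0.4101  0.3301] [-1.7998e+02  2.0000e-02 -1.6010e+02] shift [-0.0013  0.0007  0.1471] turn [ 0.      0.     -0.0017] dist 0.147 clk 3.75 F [ 0.1 -0.4 -0.4] open 0.0874
```

Request:
carry_out:
  moves: "0.08 -0.002 0.002 0.05 0 0 0;0.08 -0.002 0.002 0.1 0 0 0;0.08 -0.002 0.002 0.135 0 0 0;0.08 -0.002 0.002 0.147 0 0 0;0.08 -0.002 0.002 0.147 0 0 0;0.03 -0.002 0.002 0.147 0 0 0;0.03 -0.002 0.002 0.147 0 0 0;0.03 -0.002 0.002 0.147 0 0 0;0.03 -0.002 0.002 0.147 0 0 0"

```text
clock: 4.65
tool_pos: [0.5194, -0.4067, 0.1839]
orientation: [-179.9, 0.1, -160.0]
force: [-0.7, -1.1, -0.6]
opening: 0.0536
```

```bash
python3 plan.py .519 -.407 .30 -160;python3 plan.py .586 -.0895 .30 -85.7
python3 - <<'E'
import numpy as np
E
```

```text
at [ 0.5194 -0.4067  0.1839] [-1.7992e+02  8.0000e-02 -1.6001e+02] shift [ 5.000e-04 -1.000e-04 -1.161e-01] turn [ 0.      0.     -0.0002] dist 0.116 clk 4.65 F [-0.7 -1.1 -0.6] open 0.0536
at [ 0.5194 -0.4067  0.1839] [-1.7992e+02  8.0000e-02 -1.6001e+02] shift [-0.171   0.2754 -0.1161] turn [ 0.     0.    -1.297] dist 0.344 clk 4.65 F [-0.7 -1.1 -0.6] open 0.0536
```

Request:
carry_out:
  moves: "0.03 0 0 -0.04 0 0 0;0.03 0 0 -0.08 0 0 0;0.03 0 0 -0.116 0 0 0;0.03 -0.017 0.028 -0.116 0 0 -0.13;0.03 -0.034 0.055 -0.116 0 0 -0.26;0.03 -0.051 0.083 -0.116 0 0 -0.39;0.03 -0.068 0.11 -0.116 0 0 -0.52;0.03 -0.086 0.138 -0.116 0 0 -0.65;0.03 -0.103 0.165 -0.116 0 0 -0.78;0.03 -0.12 0.193 -0.116 0 0 -0.91;0.03 -0.137 0.22 -0.116 0 0 -1.04;0.03 -0.154 0.248 -0.116 0 0 -1.17;0.03 -0.171 0.275 -0.116 0 0 -1.297;0.03 -0.171 0.275 -0.116 0 0 -1.297;0.03 -0.171 0.275 -0.116 0 0 -1.297"

```text
clock: 6.15
tool_pos: [0.5857, -0.0889, 0.2988]
orientation: [-180.0, 0.0, -85.7]
force: [-0.2, -0.8, -1.5]
opening: 0.0519
```

Run:
```python
from h import *
import pickle
from plant import ctrl
from plan import plan
p=ctrl.snapshot("wrist"); q=ctrl.snapshot("side")
pickle.dump((p,q),open("w2.pkl","wb")); cv2.imwrite("pics/w2.png",p["image"][:,:,::-1]);cv2.imwrite("pics/s2.png",cv2.resize(q["image"][120:320,200:420,::-1],None,fx=3,fy=3))
plan(.586,-.0895,.197,-85.7)
```

```text
at [ 0.5855 -0.0901  0.2987] [179.99   0.   -85.77] shift [-0.0006 -0.0005  0.1017] turn [ 0.      0.     -0.0013] dist 0.102 clk 6.25 F [ 0.2  0.3 -1.8] open 0.0517
```

View pics/w2.png

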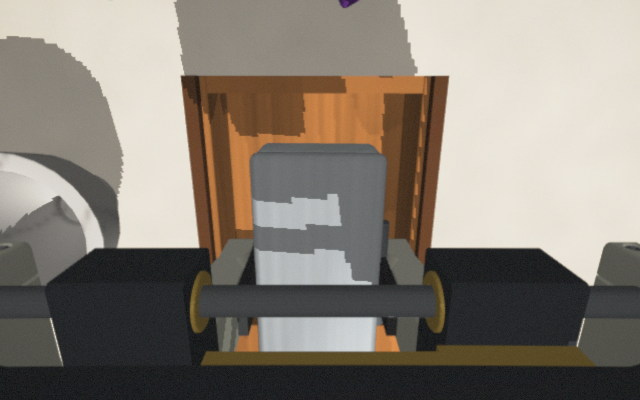

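View pics/s2.png

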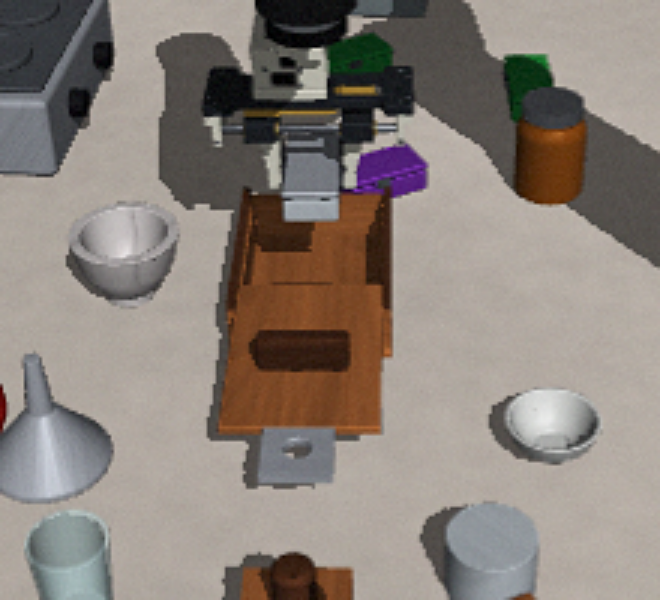

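Run:
```python
from h import *
import pickle
p,q=pickle.load(open("w2.pkl","rb"))
a=onz(p,(76,183),.064);b=onz(p,(76,447),.064);print(a,b,np.linalg.norm(a-b),(a+b)/2,np.degrees(np.arctan2(*(b-a)[[1,0]])))
x,y,t,_=pickle.load(open("chest.pkl","rb"));print(x-.1*np.cos(t),y-.1*np.sin(t))
```

```text
[ 0.66785188 -0.16777461  0.064     ] [ 0.51743842 -0.17898924  0.064     ] 0.15083094604493316 [ 0.59264515 -0.17338193  0.064     ] -175.7359898704215
0.5918752119997374 -0.16923866209685395
```

Request:
carry_out:
  moves: "0.03 0 0 0.04 0 0 0;0.03 0 0 0.075 0 0 0;0.03 0 0 0.095 0 0 0;0.03 0 0 0.104 0 0 0;0.03 0 0 0.104 0 0 0;0.03 0 0 0.104 0 0 0;0.066 0 0 0.104 0 0 0;0.066 0 0 0.104 0 0 0;0.066 0 0 0.09 0 0 0;0.066 0 0 0.05 0 0 0;0.066 0 0 0 0 0 0;0.066 0 0 -0.03 0 0 0;0.066 0 0 -0.03 0 0 0"

```text
clock: 7.55
tool_pos: [0.5872, -0.0897, 0.3357]
orientation: [-179.4, -0.0, -85.6]
force: [0.4, -0.4, 0.1]
opening: 0.0658
```

Run:
```python
from h import *
import pickle
from plant import ctrl
from plan import plan
p=ctrl.snapshot("wrist"); q=ctrl.snapshot("side")
pickle.dump((p,q),open("w3.pkl","wb")); cv2.imwrite("pics/w3.png",p["image"][:,:,::-1]);cv2.imwrite("pics/s3.png",cv2.resize(q["image"][120:320,200:420,::-1],None,fx=3,fy=3))
plan(.586,-.0895,.197,-85.7)
```

```text
at [ 0.5857 -0.0897  0.3308] [-1.7981e+02  3.0000e-02 -8.5700e+01] shift [-0.0002 -0.0003  0.1338] turn [ 0.      0.     -0.0001] dist 0.134 clk 7.65 F [ 0.5  0.1 -0.2] open 0.066
```

View pics/w3.png

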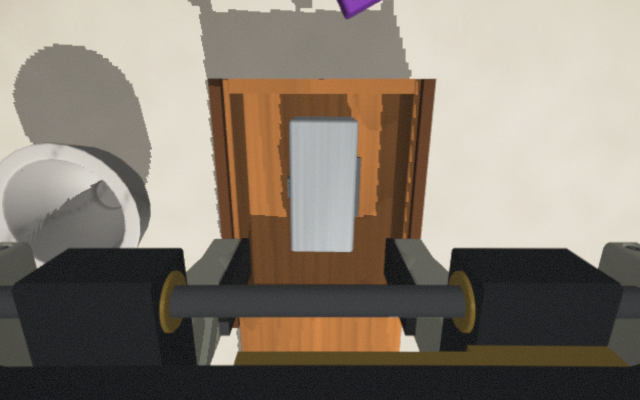

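View pics/s3.png

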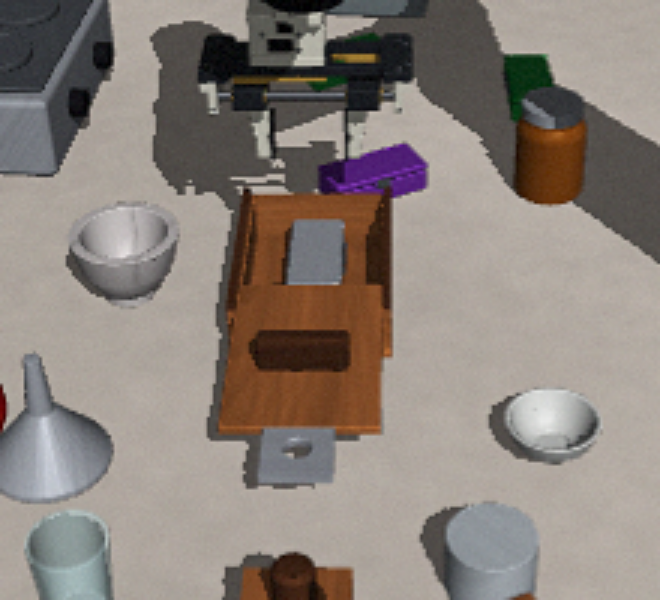

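```bash
python3 -c "
from plant import ctrl;print(ctrl.get_obs()['joint_pos'].round(1))"; python3 plan.py .570 .116 .36 -175.7; python3 plan.py .570 .116 .36 4.3
```

```text
[ 10.2  16.1 -15.9  -0.  -57.8  -5.9]
at [ 0.5857 -0.0897  0.3308] [-1.7981e+02  3.0000e-02 -8.5700e+01] shift [-0.2063  0.0003 -0.0292] turn [-0.     -0.      1.5707] dist 0.208 clk 7.65 F [ 0.5  0.1 -0.2] open 0.066
at [ 0.5857 -0.0897  0.3308] [-1.7981e+02  3.0000e-02 -8.5700e+01] shift [-0.2063  0.0003 -0.0292] turn [-0.      0.     -1.5709] dist 0.208 clk 7.65 F [ 0.5  0.1 -0.2] open 0.066
```

Request:
carry_out:
  moves: "0.06 -0.019 0 -0.029 0 0 0.14;0.06 -0.038 0 -0.029 0 0 0.28;0.06 -0.057 0 -0.029 0 0 0.42;0.06 -0.076 0 -0.029 0 0 0.56;0.06 -0.095 0 -0.029 0 0 0.7;0.06 -0.114 0 -0.029 0 0 0.84;0.06 -0.133 0 -0.029 0 0 0.98;0.06 -0.152 0 -0.029 0 0 1.12;0.06 -0.171 0 -0.029 0 0 1.26;0.06 -0.19 0 -0.029 0 0 1.4;0.06 -0.206 0 -0.029 0 0 1.54;0.06 -0.206 0 -0.029 0 0 1.571;0.06 -0.206 0 -0.029 0 0 1.571;0.06 -0.206 0 -0.029 0 0 1.571"

```text
clock: 9.05
tool_pos: [0.5702, 0.1155, 0.357]
orientation: [-180.0, -0.1, -175.6]
force: [0.0, -0.2, 0.3]
opening: 0.0604
```

Run:
```python
from h import *
import pickle
from plant import ctrl
from plan import plan
p=ctrl.snapshot("wrist")
for l in("lid_handle","tongue_hole","ledge_hole","pin_grip"): print(l,[(r["at"],round(r["confidence"],2)) for r in ctrl.mark_of(p,l)][:3])
pickle.dump(p,open("w4.pkl","wb")); cv2.imwrite("pics/w4.png",p["image"][:,:,::-1])
plan(.57,.116,.247,-175.7)
```

```text
lid_handle [([197.3, 311.5], 0.95)]
tongue_hole [([193.3, 444.1], 0.92)]
ledge_hole [([188.6, 237.4], 0.63)]
pin_grip []
at [0.5704 0.1153 0.3576] [-1.8000e+02 -1.0000e-02 -1.7572e+02] shift [0.0004 0.0007 0.1106] turn [ 0.      0.     -0.0003] dist 0.111 clk 9.3 F [-0.2 -0.5  0.1] open 0.0599
```

View pics/w4.png

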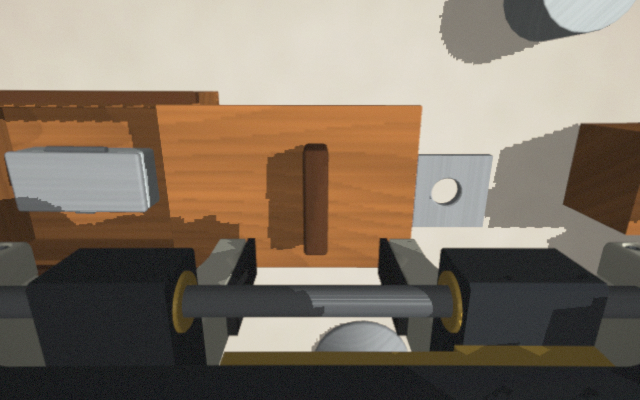

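Run:
```python
from h import *
import pickle
p=pickle.load(open("w4.pkl","rb"))
print("handle",onz(p,(197.3,311.5),.081),"hole",onz(p,(190.5,444.5),.064))
print("handle top ends",onz(p,(146,315.5),.098),onz(p,(252,315.5),.098))
for n,rc,z in (("lid in+y",(105,157),.064),("lid in-y?",(262,172),.064),("lid out",(105,421),.064),("lid out far",(267,415),.064),("wall end",(92,218),.064)): print(n,onz(p,rc,z))
```

```text
handle [0.57046519 0.11136678 0.081     ] hole [0.56226589 0.21732405 0.064     ]
handle top ends [0.52855862 0.11136895 0.098     ] [0.60727508 0.11716244 0.098     ]
lid in+y [ 0.51256593 -0.00808085  0.064     ]
lid in-y? [ 0.64246286 -0.00299844  0.064     ]
lid out [0.49781598 0.18782194 0.064     ]
lid out far [0.6318921  0.20446695 0.064     ]
wall end [0.49976565 0.03710628 0.064     ]
```

Run:
```python
from h import *
import pickle
p=pickle.load(open("w4.pkl","rb"))
print(onz(p,(92,197),.064),onz(p,(100,218),.0),onz(p,(92,196),.056))
x,y,t,q=pickle.load(open("chest.pkl","rb"))
for dy in(0,-.003): 
  c,s=np.cos(t),np.sin(t)
  for a,b,z in((.1,.077,.064),(.1,.077,0),(.1,.065,.056)): print(dy,proj(p,[[x+c*a-s*b,y+dy+s*a+c*b,z]]))
cv2.imwrite("pics/c4.png",cv2.resize(p["image"][80:290,0:240,::-1],None,fx=3,fy=2.8,interpolation=2))
```

```text
[0.50095237 0.02172153 0.064     ] [0.50935655 0.02010439 0.        ] [0.50136289 0.01839964 0.056     ]
0 [[ 91.06673328 200.66201125]]
0 [[ 89.83057218 222.67645798]]
0 [[107.19606246 205.48260902]]
-0.003 [[ 90.73846708 196.55237406]]
-0.003 [[ 89.56592628 219.35533458]]
-0.003 [[106.88764536 201.54577115]]
```

View pics/c4.png

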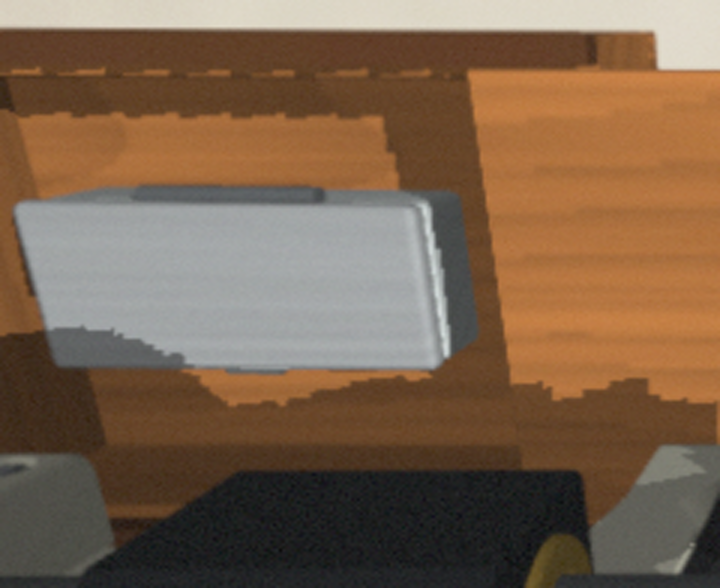

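Request:
carry_out:
  moves: "0.06 0 -0.0035 0.045 0 0 0;0.06 0 -0.0035 0.085 0 0 0;0.06 0 -0.0035 0.105 0 0 0;0.06 0 -0.0035 0.11 0 0 0;0.06 0 -0.0035 0.11 0 0 0;0.01 0 -0.0035 0.11 0 0 0;0.01 0 -0.0035 0.11 0 0 0;0.01 0 -0.0035 0.11 0 0 0;0.01 0 -0.0035 0.11 0 0 0;0.01 0 -0.0035 0.11 0 0 0"

```text
clock: 10.3
tool_pos: [0.5707, 0.1122, 0.2481]
orientation: [180.0, 0.0, -175.7]
force: [-1.8, 0.1, -0.8]
opening: 0.0254
```

Request:
carry_out:
  moves: "0.01 0 0 0 0 0 0;0.01 0 0 0 0 0 0;0.01 0 -0.01 0 0 0 0;0.01 0 -0.03 0 0 0 0;0.01 0 -0.05 0 0 0 0;0.01 0 -0.07 0 0 0 0;0.01 0 -0.09 0 0 0 0;0.01 0 -0.11 0 0 0 0;0.01 0 -0.13 0 0 0 0;0.01 0 -0.145 0 0 0 0;0.01 0 -0.155 0 0 0 0;0.01 0 -0.155 0 0 0 0;0.01 0 -0.155 0 0 0 0"

```text
clock: 11.6
tool_pos: [0.5824, -0.0427, 0.2479]
orientation: [-180.0, 0.0, -175.7]
force: [0.1, -1.6, 3.8]
opening: 0.018
```

Run:
```python
from h import *
import pickle
from plant import ctrl
from plan import plan
P={}
for n in("wrist","side","scene"):
  p=ctrl.snapshot(n);P[n]=p
cv2.imwrite("pics/w5.png",P["wrist"]["image"][:,:,::-1])
cv2.imwrite("pics/sd5.png",np.hstack([cv2.resize(P["side"]["image"][210:260,280:330,::-1],(400,400),interpolation=2),cv2.resize(P["scene"]["image"][210:260,320:370,::-1],(400,400),interpolation=2)]))
pickle.dump(P,open("P5.pkl","wb"))
plan(.57,.116,.247,-175.7)
```

```text
at [ 0.5823 -0.042   0.2479] [-1.7998e+02  1.0000e-02 -1.7568e+02] shift [0.0004 0.1585 0.0009] turn [ 0.     -0.      0.0003] dist 0.159 clk 11.75 F [-0.2 -2.9  6.2] open 0.0181
```

View pics/w5.png

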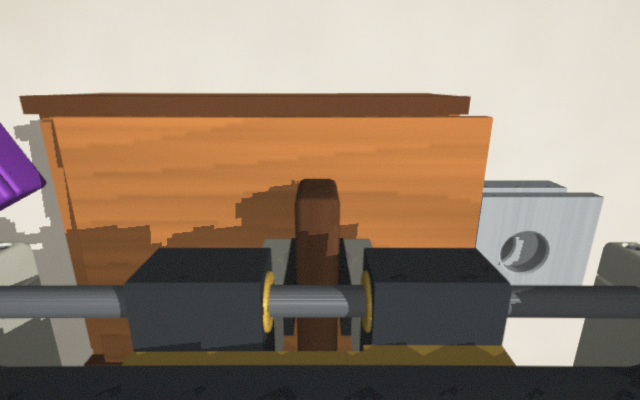

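View pics/sd5.png

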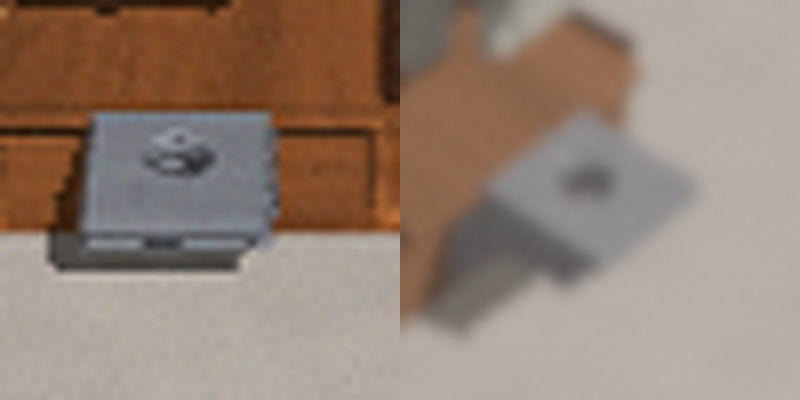

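Run:
```python
from h import *
import pickle
P=pickle.load(open("P5.pkl","rb"));p=P["wrist"]
cv2.imwrite("pics/c5.png",cv2.resize(p["image"][170:290,460:620,::-1],None,fx=5,fy=5,interpolation=2))
```

```text
(no output)
```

View pics/c5.png

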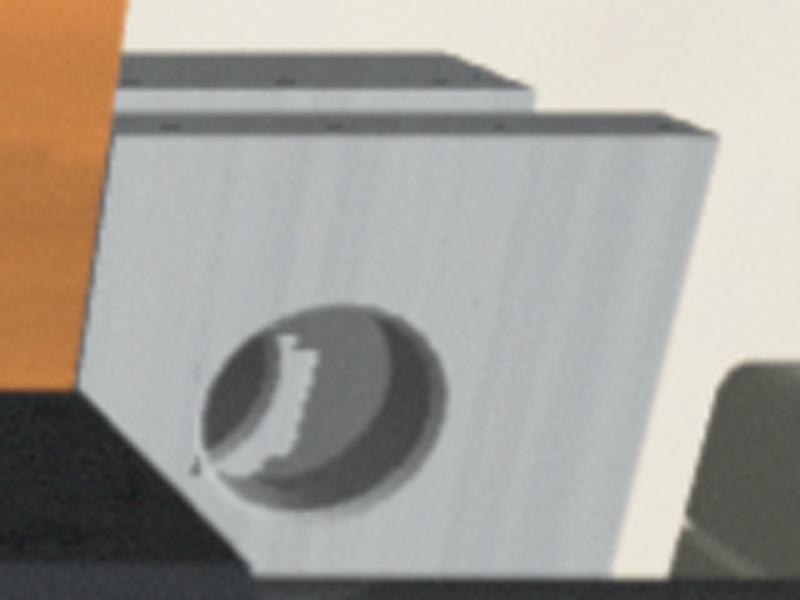

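Run:
```python
from h import *
import pickle
P=pickle.load(open("P5.pkl","rb"));p=P["wrist"]
a=onz(p,(197,603.8),.064);b=onz(p,(188.4,566.6),.055);h=onz(p,(170+81.5,460+65),.064)
th=np.radians(94.3);u=np.array([np.cos(th),np.sin(th)])
print(a,b,(a-b)[:2]@u,"hole",h)
# lid +x edge vs tongue... handle
print(u*.125)
for n,rc in(("side",(210+19.6,280+22.5)),("scene",(210+22.7,320+23.4))): print(n,onz(P[n],rc,.064))
```

```text
[0.54317609 0.09222202 0.064     ] [0.54238383 0.08021188 0.055     ] 0.011916931246553127 hole [0.57437285 0.06202224 0.064     ]
[-0.00937234  0.12464814]
side [0.57255759 0.06590493 0.064     ]
scene [0.57496063 0.06618149 0.064     ]
```

Request:
carry_out:
  moves: "0.01 0 -0.006 0 0 0 0;0.01 0 -0.0115 0 0 0 0;0.01 0 -0.0115 0 0 0 0;0.01 0 -0.0115 0 0 0 0"

```text
clock: 12.15
tool_pos: [0.5832, -0.0534, 0.2479]
orientation: [-180.0, 0.0, -175.7]
force: [-0.5, -1.3, 5.2]
opening: 0.0178
```

Run:
```python
from h import *
import pickle
from plant import ctrl
from plan import plan
p=ctrl.snapshot("wrist")
cv2.imwrite("pics/c6.png",cv2.resize(p["image"][170:290,430:590,::-1],None,fx=5,fy=5,interpolation=2))
pickle.dump(p,open("w6.pkl","wb"))
plan(.57,.116,.247,-175.7)
```

```text
at [ 0.5832 -0.0534  0.2479] [-1.7998e+02  1.0000e-02 -1.7567e+02] shift [0.0003 0.1699 0.0009] turn [ 0.     -0.      0.0006] dist 0.17 clk 12.2 F [-0.5 -2.1  5.3] open 0.0179
```

View pics/c6.png

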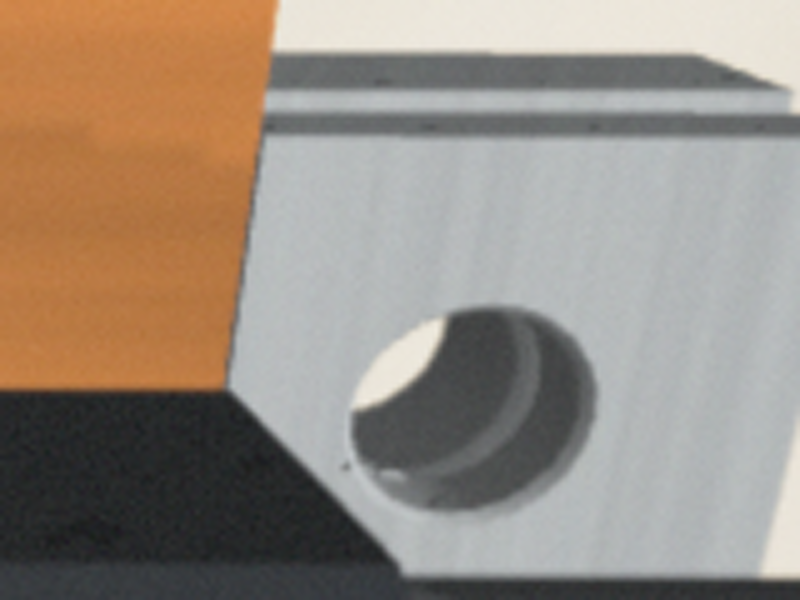

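Run:
```python
from h import *
import pickle
p=pickle.load(open("w6.pkl","rb"))
cv2.imwrite("pics/c6b.png",cv2.resize(p["image"][170:290,480:640,::-1],None,fx=5,fy=5,interpolation=2))
```

```text
(no output)
```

View pics/c6b.png

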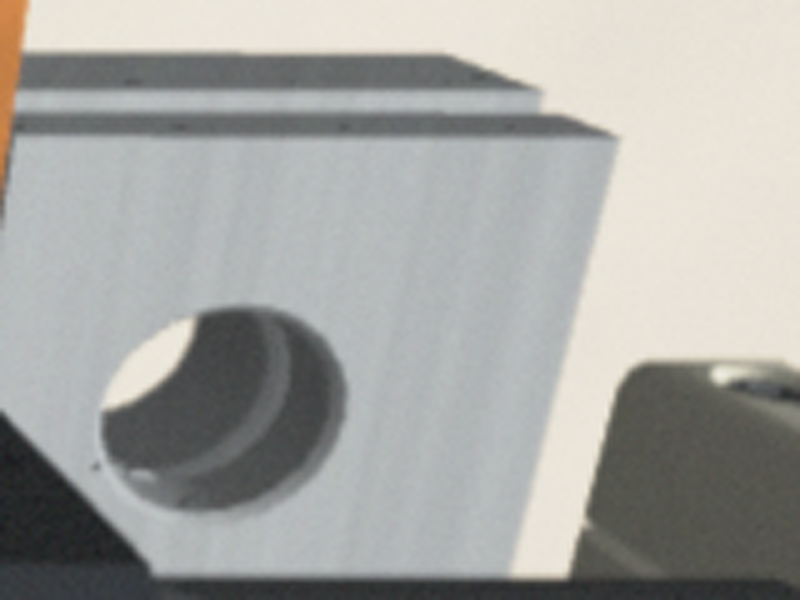

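Run:
```python
from h import *
import pickle
p=pickle.load(open("w6.pkl","rb"))
a=onz(p,(197.2,480+619/5),.064);b=onz(p,(188.3,480+542/5),.055);h=onz(p,(170+81.5,480+44.7),.064)
th=np.radians(94.3);u=np.array([np.cos(th),np.sin(th)])
print(a,b,(a-b)[:2]@u,"hole",h)
```

```text
[0.54394264 0.08159504 0.064     ] [0.54221744 0.08032101 0.055     ] 0.00114109149724981 hole [0.57508669 0.05123298 0.064     ]
```

Request:
carry_out:
  moves: "0.06 0 0 0 0 0 0;0.06 0 0 0 0 0 0;0.06 0 0 0 0 0 0;0.06 0 0 -0.05 0 0 0;0.06 0 0 -0.1 0 0 0;0.06 0.001 0.05 -0.15 0 0 0;0.06 0.001 0.1 -0.15 0 0 0;0.06 0.001 0.15 -0.15 0 0 0;0.06 0.002 0.2 -0.15 0 0 0;0.06 0.002 0.25 -0.15 0 0 0;0.06 0.002 0.3 -0.15 0 0 0;0.06 0.002 0.35 -0.15 0 0 0;0.06 0.002 0.4 -0.15 0 0 0;0.06 0.002 0.44 -0.15 0 0 0;0.06 0.002 0.459 -0.15 0 0 0;0.06 0.002 0.459 -0.15 0 0 0;0.06 0.002 0.459 -0.15 0 0 0"

```text
clock: 13.9
tool_pos: [0.5464, 0.4043, 0.3967]
orientation: [-179.9, -0.1, -175.6]
force: [-0.2, -0.5, -0.2]
opening: 0.06
```

Run:
```python
from h import *
import pickle
from plant import ctrl
from plan import plan
p=ctrl.snapshot("wrist"); q=ctrl.snapshot("side")
for l in("pin_grip","pin_shoulder"): print(l,[(r["at"],round(r["confidence"],2)) for r in ctrl.mark_of(p,l)][:3])
r=ctrl.trace(p,"pin_grip");print([(s["extent"],s["confidence"]) for s in r])
pickle.dump((p,q,r),open("w7.pkl","wb")); cv2.imwrite("pics/w7.png",p["image"][:,:,::-1]);cv2.imwrite("pics/s7.png",cv2.resize(q["image"][170:290,250:410,::-1],None,fx=5,fy=5,interpolation=2))
plan(.546,.405,.257,-175.7)
```

```text
pin_grip [([182.3, 309.9], 0.58)]
pin_shoulder [([175.1, 311.5], 0.67), ([297.8, 264.7], 0.4)]
[([289.3, 161.1, 332.4, 209.7], 0.85), ([152.4, 0.0, 250.9, 50.8], 0.63)]
at [0.547  0.4026 0.398 ] [ 1.7998e+02  1.0000e-02 -1.7578e+02] shift [0.0009 0.0024 0.141 ] turn [ 0.      0.     -0.0014] dist 0.141 clk 14.15 F [-1.1 -0.  -0.8] open 0.06
```

View pics/w7.png

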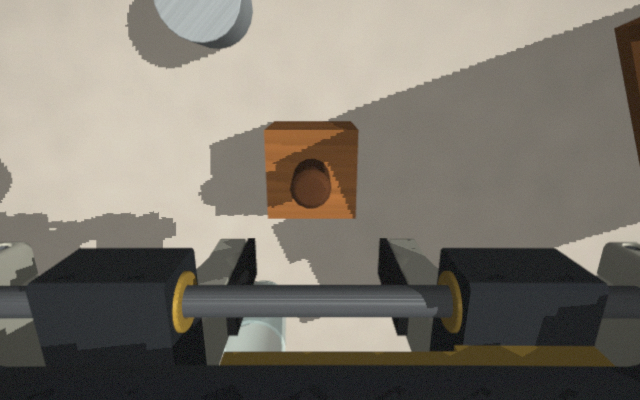

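View pics/s7.png

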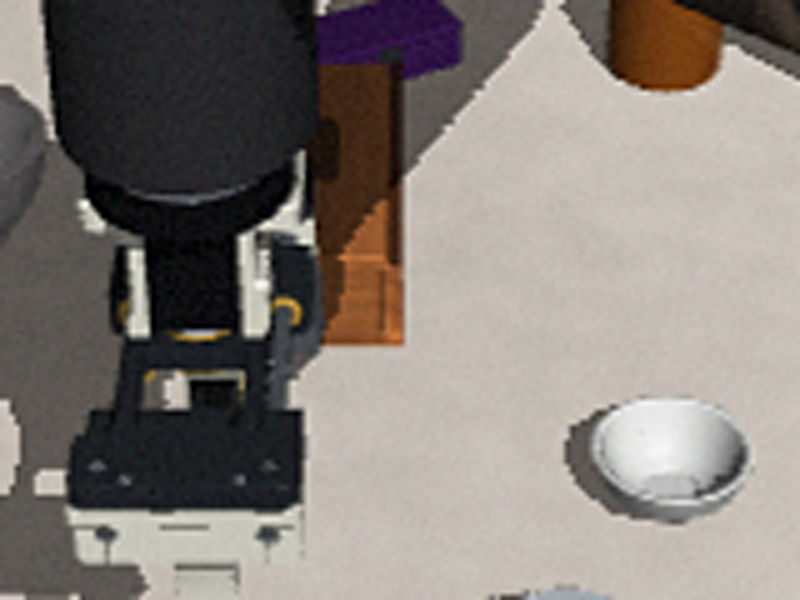

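Run:
```python
from h import *
import pickle
p,q,r=pickle.load(open("w7.pkl","rb"))
cv2.imwrite("pics/c7.png",cv2.resize(p["image"][115:225,260:365,::-1],None,fx=5,fy=5,interpolation=2))
print("grip",onz(p,(182.3,309.9),.098),"top",onz(p,(188,311),.121))
for rc in((130,266),(130,357),(219,267.5),(219,356)): print(onz(p,rc,.075))
```

```text
grip [0.54131104 0.39804468 0.098     ] top [0.53936743 0.3991661  0.121     ]
[0.50488333 0.35808845 0.075     ]
[0.49917222 0.43444852 0.075     ]
[0.58494817 0.36200332 0.075     ]
[0.57896615 0.4422062  0.075     ]
```

View pics/c7.png

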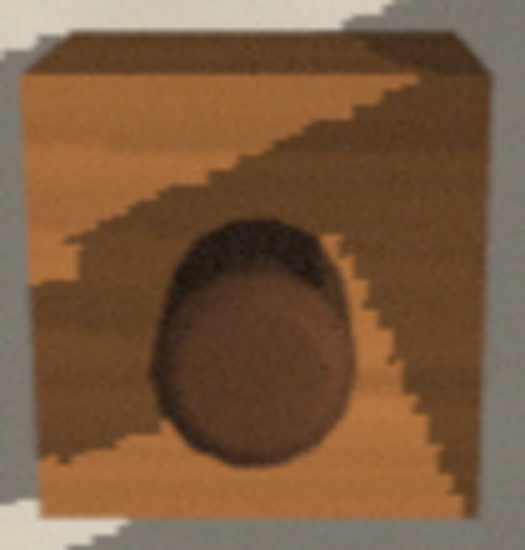

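Request:
carry_out:
  moves: "0.06 0.006 -0.003 0.04 0 0 0;0.06 0.006 -0.003 0.08 0 0 0;0.06 0.006 -0.003 0.115 0 0 0;0.06 0.006 -0.003 0.135 0 0 0;0.06 0.006 -0.003 0.139 0 0 0;0.06 0.006 -0.003 0.139 0 0 0;0.02 0.006 -0.003 0.139 0 0 0;0.02 0.006 -0.003 0.139 0 0 0;0.02 0.006 -0.003 0.139 0 0 0;0.02 0.006 -0.003 0.139 0 0 0;0.02 0.006 -0.003 0.139 0 0 0;0.02 0.006 -0.003 0.139 0 0 0"

```text
clock: 15.35
tool_pos: [0.5411, 0.4002, 0.2595]
orientation: [180.0, 0.0, -175.7]
force: [-1.8, -2.3, 5.9]
opening: 0.0315
```

```bash
python3 plan.py .541 .400 .259 -175.7
```

```text
at [0.5411 0.4002 0.2595] [ 1.7999e+02  4.0000e-02 -1.7570e+02] shift [ 0.0001 -0.0002  0.0005] turn [-0.      0.     -0.0001] dist 0.001 clk 15.35 F [-1.8 -2.3  5.9] open 0.0315
```

Request:
carry_out:
  moves: "0.02 0 0 -0.02 0 0 0;0.02 0 0 -0.05 0 0 0;0.02 0 0 -0.08 0 0 0;0.02 0 0 -0.11 0 0 0;0.02 0 0 -0.12 0 0 0;0.02 -0.001 -0.04 -0.12 0 0 0;0.02 -0.002 -0.08 -0.12 0 0 0;0.02 -0.003 -0.12 -0.12 0 0 0;0.02 -0.004 -0.16 -0.12 0 0 0;0.02 -0.005 -0.2 -0.12 0 0 0;0.02 -0.006 -0.24 -0.12 0 0 0;0.02 -0.007 -0.28 -0.12 0 0 0;0.02 -0.008 -0.32 -0.12 0 0 0;0.02 -0.008 -0.345 -0.12 0 0 0;0.02 -0.008 -0.351 -0.12 0 0 0;0.02 -0.008 -0.351 -0.12 0 0 0;0.02 -0.008 -0.351 -0.12 0 0 0"

```text
clock: 17.05
tool_pos: [0.5752, 0.0514, 0.3781]
orientation: [180.0, -0.0, -175.7]
force: [-0.8, 0.9, -1.4]
opening: 0.0312
```

Run:
```python
from h import *
import pickle
from plant import ctrl
from plan import plan
P={n:ctrl.snapshot(n) for n in("wrist","side","scene")}
pickle.dump(P,open("w8.pkl","wb")); cv2.imwrite("pics/w8.png",P["wrist"]["image"][:,:,::-1])
cv2.imwrite("pics/sd8.png",np.hstack([cv2.resize(P["side"]["image"][180:260,270:350,::-1],(400,400),interpolation=2),cv2.resize(P["scene"]["image"][180:260,310:390,::-1],(400,400),interpolation=2)]))
plan(.5755,.0505,.379,-175.7)
```

```text
at [0.5752 0.0519 0.3785] [ 1.7999e+02 -1.0000e-02 -1.7564e+02] shift [-0.0002 -0.0014 -0.0005] turn [-0.    -0.     0.001] dist 0.002 clk 17.2 F [-0.9 -0.3 -1.5] open 0.0313
```

View pics/w8.png

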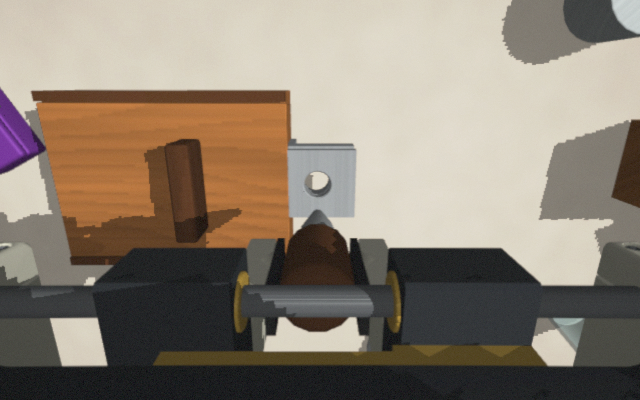

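View pics/sd8.png

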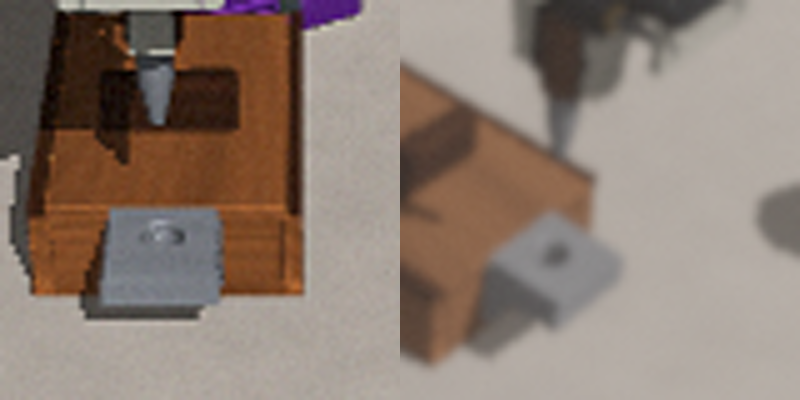

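Run:
```python
from h import *
import pickle
P=pickle.load(open("w8.pkl","rb"))
cv2.imwrite("pics/c8.png",cv2.resize(P["wrist"]["image"][135:245,270:370,::-1],None,fx=5,fy=5,interpolation=2))
for n,t,h in(("wrist",(210,317.5),(183,317.5)),("side",(205,302),(227.4,302.6)),("scene",(211.4,341.6),(231,341))):
  a=onz(P[n],t,.141);b=onz(P[n],h,.064);print(n,a,b,(b-a)[:2])
```

```text
wrist [0.57159784 0.05156768 0.141     ] [0.57465497 0.05202635 0.064     ] [0.00305713 0.00045867]
side [0.57184952 0.05934758 0.141     ] [0.57344452 0.05628936 0.064     ] [ 0.001595   -0.00305821]
scene [0.57601633 0.05324563 0.141     ] [0.5750457  0.05604848 0.064     ] [-0.00097064  0.00280285]
```

View pics/c8.png

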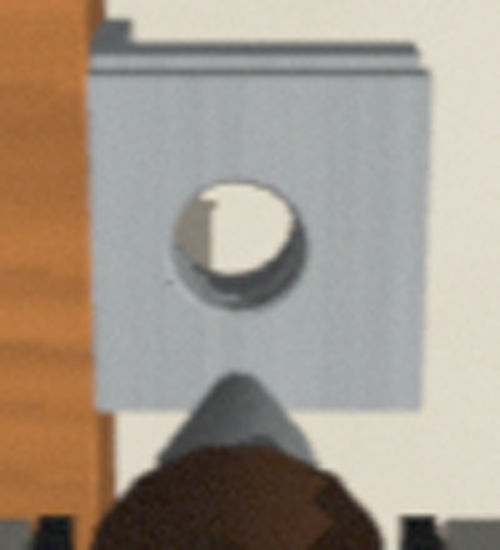

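Request:
carry_out:
  moves: "0.02 0 -0.001 0.03 0 0 0;0.02 0 -0.001 0.055 0 0 0;0.02 0 -0.001 0.07 0 0 0;0.02 0 -0.001 0.08 0 0 0;0.02 0 -0.001 0.088 0 0 0;0.02 0 -0.001 0.094 0 0 0;0.02 0 -0.001 0.1 0 0 0;0.02 0 -0.001 0.1 0 0 0"

```text
clock: 18.0
tool_pos: [0.5752, 0.0499, 0.2782]
orientation: [-180.0, -0.0, -175.7]
force: [-0.8, -0.9, -2.3]
opening: 0.0315
```

Run:
```python
from h import *
import pickle
from plant import ctrl
from plan import plan
P={n:ctrl.snapshot(n) for n in("wrist","side","scene")}
pickle.dump(P,open("w9.pkl","wb")); cv2.imwrite("pics/w9.png",P["wrist"]["image"][:,:,::-1])
cv2.imwrite("pics/sd9.png",np.hstack([cv2.resize(P["side"]["image"][180:260,270:350,::-1],(400,400),interpolation=2),cv2.resize(P["scene"]["image"][180:260,310:390,::-1],(400,400),interpolation=2)]))
plan(.5755,.0505,.2485,-175.7); print(ctrl.get_obs()["moment"])
```

```text
at [0.5755 0.0499 0.2792] [ 1.7999e+02  4.0000e-02 -1.7571e+02] shift [-0.      0.0006  0.0307] turn [ 0.      0.     -0.0002] dist 0.031 clk 18.15 F [ 0.5 -0.  -1.9] open 0.0314
[-0.01711045 -0.03172967 -0.02602137]
```

View pics/w9.png

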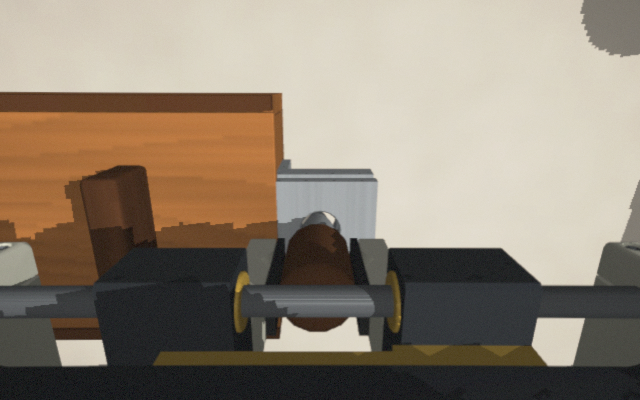

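View pics/sd9.png

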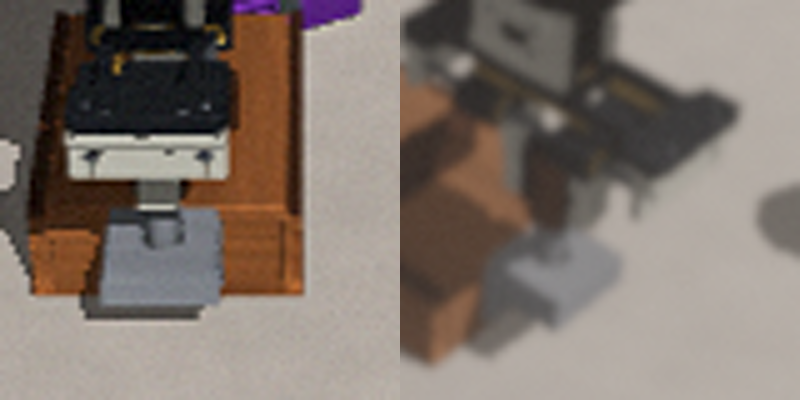

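Request:
carry_out:
  moves: "0.02 0 0 0.004 0 0 0;0.02 0 0 0.008 0 0 0;0.02 0 0 0.012 0 0 0;0.02 0 0 0.012 0 0 0"

```text
clock: 18.55
tool_pos: [0.5753, 0.0499, 0.266]
orientation: [-180.0, -0.0, -175.7]
force: [0.4, 1.1, -1.9]
opening: 0.0311
```

Request:
carry_out:
  moves: "0.02 0 0 0.004 0 0 0;0.02 0 0 0.008 0 0 0;0.02 0 0 0.012 0 0 0;0.02 0 0 0.012 0 0 0"

```text
clock: 18.95
tool_pos: [0.5753, 0.0499, 0.254]
orientation: [-180.0, -0.0, -175.7]
force: [0.3, 0.5, -2.2]
opening: 0.0314
```

Request:
carry_out:
  moves: "0.02 0 0 0.003 0 0 0;0.02 0 0 0.005 0 0 0;0.02 0 0 0.006 0 0 0;0.02 0 0 0.006 0 0 0"

```text
clock: 19.35
tool_pos: [0.5753, 0.0499, 0.2486]
orientation: [180.0, -0.0, -175.7]
force: [-0.3, 1.0, -2.1]
opening: 0.0312
```

Request:
carry_out:
  moves: "0.02 0 0 0.001 0 0 0;0.02 0 0 0.002 0 0 0;0.02 0 0 0.002 0 0 0"

```text
clock: 19.65
tool_pos: [0.5753, 0.0498, 0.2483]
orientation: [-180.0, 0.0, -175.7]
force: [-6.0, 1.1, 12.3]
opening: 0.0314
```

Request:
carry_out:
  moves: "0.02 0 0 0.001 0 0 0;0.05 0 0 0 0 0 0;0.05 0 0 0 0 0 0;0.05 0 0 0 0 0 0;0.05 0 0 -0.02 0 0 0;0.05 0 0 -0.06 0 0 0;0.05 0 0 -0.11 0 0 0;0.05 0 0 -0.15 0 0 0;0.05 0 0.05 -0.18 0 0 0;0.05 0 0.1 -0.18 0 0 0;0.05 0 0.15 -0.18 0 0 0;0.05 0 0.2 -0.18 0 0 0;0.05 0 0.2 -0.18 0 0 0;0.05 0 0.2 -0.18 0 0 0"

```text
clock: 21.05
tool_pos: [0.5601, 0.251, 0.4258]
orientation: [-180.0, -0.1, -175.6]
force: [-0.2, 0.2, -1.2]
opening: 0.0502
```

Run:
```python
from h import *
import pickle
from plant import ctrl
from plan import plan
P={n:ctrl.snapshot(n) for n in("wrist","side","scene")}
pickle.dump(P,open("w10.pkl","wb")); cv2.imwrite("pics/w10.png",P["wrist"]["image"][:,:,::-1])
cv2.imwrite("pics/sd10.png",np.hstack([cv2.resize(P["side"]["image"][170:270,260:360,::-1],(400,400),interpolation=2),cv2.resize(P["scene"]["image"][170:270,290:390,::-1],(400,400),interpolation=2)]))
cv2.imwrite("pics/side10.png",P["side"]["image"][:,:,::-1])
plan(.5755,.0505,.2485,-175.7)
```

```text
at [0.5605 0.2483 0.4264] [-1.7997e+02 -3.0000e-02 -1.7575e+02] shift [-0.0003 -0.1984  0.1779] turn [-0.      0.     -0.0009] dist 0.267 clk 21.2 F [-0.2 -0.8  0.1] open 0.0502
```

View pics/w10.png

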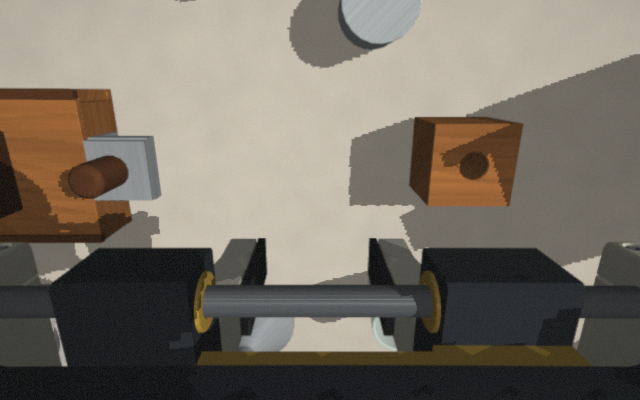

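View pics/sd10.png

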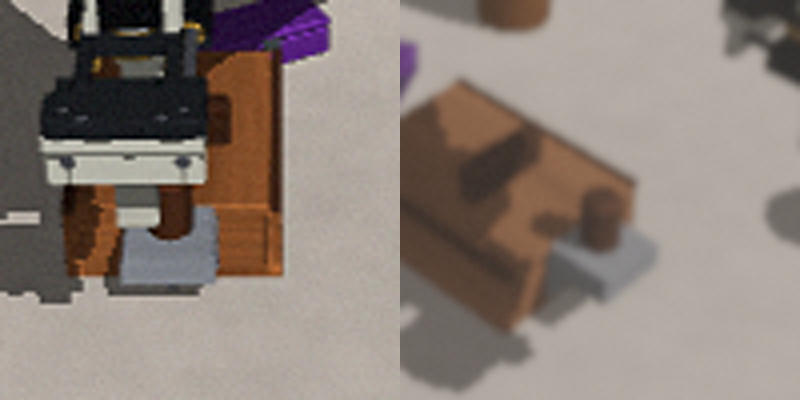

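View pics/side10.png

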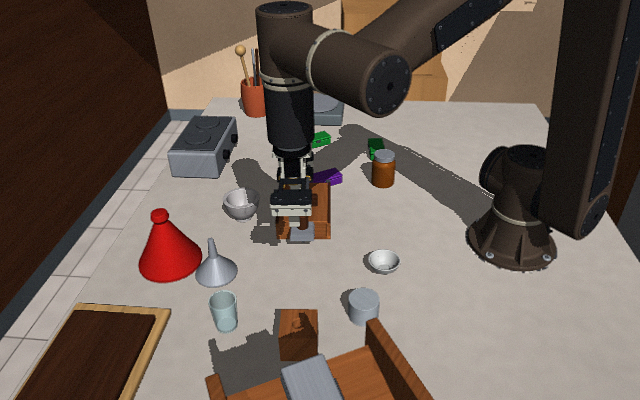

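Run:
```python
from h import *
import pickle
P=pickle.load(open("w10.pkl","rb"))
for n in("wrist","scene"):
  for z in(.064,.110,.12): print(n,z,proj(P[n],[[.5755,.0505,z]]).round(1))
cv2.imwrite("pics/c10.png",np.hstack([cv2.resize(P["wrist"]["image"][125:225,50:170,::-1],(480,400),interpolation=2),cv2.resize(P["scene"]["image"][205:255,320:370,::-1],(320,400),interpolation=2)]))
```

```text
wrist 0.064 [[170.9 112.4]]
wrist 0.11 [[183.4  82.7]]
wrist 0.12 [[186.6  75.1]]
scene 0.064 [[230.1 339.6]]
scene 0.11 [[218.8 340.5]]
scene 0.12 [[216.3 340.6]]
```

View pics/c10.png

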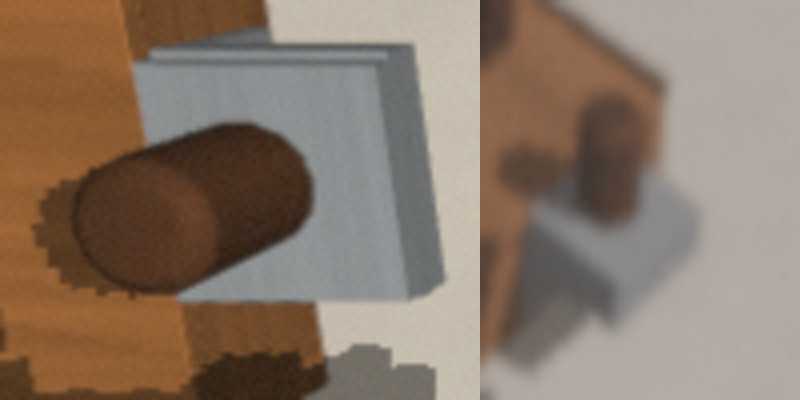

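The head sits flush on the tongue: its top is at about (87,180) in the wrist view, and (83,183) was expected for a fully seated pin. The other things look untouched.

```bash
python3 -c "
from plant import ctrl
print(ctrl.close_job())"
```

```text
the job is handed in; nothing more can be done
None
```

The job is done and handed in at about 21 s of the 67 s allowed. No verdict was reported.

- **Tin:** I laid the silver tin flat on the chest floor. The wrist and side pictures showed it clear of the walls before the lid closed over it.
- **Lid:** I slid it by its grip bar to about 1 mm from the holes being in line, measured from the tongue and ledge edges.
- **Pin:** It went down with almost no resistance until the head met the tongue with about 14 N. That was at 0.2483 m against a predicted 0.2485 m. I then opened the gripper and moved the arm away.

**Last checks:** the pictures show the head flush on the tongue, the tongue over the ledge and the gripper empty. The other things looked to be in their starting places; I judged that by eye in the side and wrist pictures and did not measure each one.

**Disagreements:**
- The first fixed-camera estimates of the chest, lid and pin were 3 to 8 mm off the wrist camera, so I used the wrist values.
- The three cameras disagreed by up to 3 mm on where the pin tip stood over the hole; the pin still went in freely.

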